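Unlock and loosen the retaining ring of a speaker test box

TASK

The loudspeaker in the wooden test box is to come out for repair: with a fingertip, push the slide catch all the way back, away from the big knurled retaining ring, then roll a fingertip along the ring's knurled rim to loosen it, counterclockwise seen from above, by two full turns from where it stands and at most a quarter turn more. Do not turn the ring while the catch is still closed, and pinch or lift nothing. Finish clear of everything, with the capacitors, tools and containers left where they stand.

Things in the scene. Friction and masses are not known exactly. Their poses are not given: they have to be found in the camera images.
- fixture: plywood test box fixed on the bench, lying on its back, 240 (x) x 340 (y) x 90 mm tall; origin at the centre of its underside, z up; its yaw varies. The ring's axis is upright at x = 0, y = +55 mm of the box frame. The slide catch lies on the ring's -y side at x = 0 and draws back along the box's -y, between two rails 4.5 mm high (x = +-13 to +-20 mm, 65 to 140 mm from the ring's axis)
- ring_centre (a point): on the ring's axis, level with its flat top, 28 mm above the box's face. Aluminium ring, upright finely knurled rim of 55 mm radius, 6 to 28 mm above the face, over a seat 4 mm high of 60 mm radius. A fixed dark grille of 42 mm radius fills its middle, domed 11 mm above the top. A black line on top and rim turns with the ring; a white line on the face marks the box's +x side
- ring (a joint): turning angle of the ring (rad): 0 fully tight, growing counterclockwise seen from above (loosening); starts at 0 to 0.3, comes to a stop at three turns (18.8); takes about 2 N at the rim to turn, stays where it is left and keeps its height
- catch_tab (a point): middle of the upright face, towards the ring, of the catch's finger bar: a steel wedge 84 mm wide, its top 27 mm above the box's face, sloping down over 56 mm behind (so it cannot be gripped), on a slide whose top is 5.5 mm above the face. With the catch closed this face is 105 mm from the ring's axis, 50 mm clear of the rim. Push it straight away from the ring; axes as the box's
- catch (a joint): travel of the catch (m): 0 closed, growing as it is pushed away from the ring to a stop at 0.030; starts at 0 to 0.005; friction about 2.5 N, stays where it is left
- capacitor_a: black capacitor can standing on the box's face near a corner, 30 mm wide, 40 mm tall; leave alone. Origin at its underside
- capacitor_b: smaller black capacitor can standing on the box's face near another corner, 22 mm wide, 30 mm tall; leave alone. Origin at its underside
- screwdriver: screwdriver lying on the bench, right of the box; leave alone
- spool: metal spool of 60 mm diameter, 52 mm tall, standing on the bench left of the box; leave alone. Origin at its underside
- parts_tray: open grey tray of small parts, 150 x 200 x 50 mm, on the bench right of the box; leave alone. Origin at its underside
- tub: white plastic tub, 84 mm across, 95 mm tall, on the bench; leave alone. Origin at its underside
- magnet: dark steel disc of 60 mm diameter, 18 mm thick, flat on the bench left of the box; leave alone. Origin at its underside

How it is judged:
By the outcome, as a careful person would: the job done as asked, in the order asked, and still so for the second after the job is handed in, with the robot touching nothing.
It also fails if it takes over 72 s, if anything falls off the work surface, if the arm or the gripper's body presses on something with over 40 N, if the wrist force passes 120 N, or if a joint passes its speed limit or range.

ROBOT

A 6-joint arm with a two-finger parallel gripper is mounted at the origin on the work surface. World frame = base frame: x ahead of the robot, y to its left, z up, the work surface at z = 0. Lengths are in mm, angles in rad, forces in N, time in s.
With the tool pointing down it reaches from about 275 to 750 mm from the base axis. Payload 10.2 kg.
Tool frame: the origin (TCP) lies on the centre line of the jaws, within the pads' length; the fingertips stand 8 mm ahead of it and the grasp point (between the pads) lies 11 mm behind it; x points along the fingers, y is the direction in which the jaws open and shut, and the axes are right-handed (so a half turn about x gives the same grasp; the last joint's range is limited). The gripper opens to 85 mm and grips with 20 to 120 N. Pads are 22 mm wide; open, the fingers measure 114 mm over their backs; the gripper's body (76 mm by 85 mm) begins 54 mm behind the grasp point. The pads swing forward as they close: fully open they stand 13 mm farther back than shut.
Start: joints at [-1.445, 0.313, 1.498, -0, 1.331, -0.223], TCP at [179.417, -493.397, 239.294] pointing down, gripper open.
Joint ranges: [-2.94, 2.94], [-0.97, 2.17], [0.19, 2.56], [-1.23, 4.37], [0.02, 3.11], [-2.88, 2.88]. Speed limits (rad/s): [2.39, 2.39, 3.01, 3.14, 3.14, 3.14].

INTERFACE

Orientations are given as a unit quaternion [w, x, y, z].
In Python, from rig import ctrl, vision, workorder gives the robot as it stands. The module is installed in compiled form; this text tells all that it offers.
- The arm moves only by the shell command python3 -m jog 'ROWS' [OPENING] [FORCE]. ROWS is JSON, a list that holds one entry, the list of rows, each a list of 6 numbers: the shift along the tool's x, y, z in m, then the turn, a rotation vector about the tool's x, y, z in rad. A call has 1 to 12 rows; each row shifts and turns the commanded pose from where the row before left it, along the tool's axes as they then stand; what a row does not reach is not made up. A row lasts 1/8 s, in which the tool goes at most 62.5 mm and 10.7 degrees, less where a joint would pass 70% of its speed; a pose out of reach is approached as far as the arm can. A call is refused whole if a number of a shift passes 0.0625 or a number of a turn 0.188, either way. A call with a gripper value outside its range is refused whole. OPENING is the closure in counts, from 0 (fully open) to 255 (shut), set as the call begins (- or left out, the last holds). The fingers move at their own pace and stop on an object; FORCE is the grip in N (left out, the last holds). Time passes only in rows, so rows that do not move let the fingers close. It gives the time, the measured TCP pose, the force and the opening at its end, in the units of the state.
- ctrl.sense(): the state, without advancing time (a new reading comes with each control period).
- vision.capture(name): name is "scene" or "top" or "wrist"; returns a dict with "image" (400x640x3 uint8, red, green, blue), "mtx" (3x3 intrinsics, pixels), "k1" (the pictures are not rectified: a ray, as slopes to the right and down, at radius r is drawn at 1 + k1 r^2 times it, then the intrinsics apply), "R" (3x3) and "t" (3): a world point X has camera coordinates R X + t; the wrist camera has in their place "hand_eye" (4x4, takes a point from camera to tool coordinates, whose origin is the TCP and whose axes are the tool frame's). Camera axes: x right, y down, z forward; pixel columns grow to the right and rows downward; lengths in mm; the calibration is good to about 2 mm. A picture is of the moment at which its call begins: read the wrist's pose just before it. There is no depth.
- workorder.finish_job(): hands the job in, once; it reports no verdict.
The state is a dict: "time_s": time; "joints": joint angles; "dq": joint speeds; "tau": joint torques, N m; "eef_pos": TCP position; "ee_rot": TCP orientation; "force": force on the tool from outside, world axes, zero at the start; "wrist_torque": the same for the moment, N m; "grip_width": opening from 0.0 (shut) to 1.0 (fully open).
Only numpy, scipy, OpenCV 4.12 (cv2) and the standard library are available. Lean on these libraries where they do the work, as an engineer would, in place of code of your own. Each camera call takes 0.05 s, during which the arm holds its last target.

## Working session

There is one attempt and no reset: what is moved stays moved. The work goes in short steps, Python scripts to look and compute and a shell command to move; the robot and the scene stay as the last step left them, time stands still between calls to the robot, and variables do not carry over. Pictures are saved under pics/ and viewed, and the job is handed in when it is done.

```bash
mkdir -p pics; ls
python3 - <<'E'
from rig import ctrl,vision
import cv2,numpy as np
s=ctrl.sense(); print(s)
for n in("scene","top","wrist"):
    c=vision.capture(n); cv2.imwrite(f"pics/{n}0.png",c["image"][:,:,::-1]); 
    print(n,{k:(np.round(v,4).tolist() if not np.isscalar(v) else v) for k,v in c.items() if k!="image"})
E
```

```text
pics
{'time_s': 0.0, 'joints': array([-1.44540230e+00,  3.13449653e-01,  1.49842050e+00, -1.02444971e-06,
        1.33099136e+00, -2.23387519e-01]), 'dq': array([ 0.00071657, -0.0002305 , -0.00079583, -0.00166608,  0.00093437,
        0.00017637]), 'tau': array([-1.05262712e-03, -4.12266040e+01, -2.59744942e+01, -2.77048666e-04,
        4.00652571e-03,  9.53690119e-06]), 'eef_pos': array([ 179.38418162, -493.14878609,  238.74148603]), 'ee_rot': array([ 0.12224079,  0.69640315,  0.12313696, -0.69635991]), 'force': array([-0.445046  , -0.35166071, -0.16165291]), 'wrist_torque': array([-0.04793003,  0.02178784, -0.01432962]), 'grip_width': 1.0028313903326223}
scene {'mtx': [[518.4854, 0.0, 317.3074], [0.0, 518.4854, 198.3606], [0.0, 0.0, 1.0]], 'k1': -0.011392229674212212, 'R': [[-0.0825, 0.9964, 0.0212], [0.5302, 0.0619, -0.8456], [-0.8438, -0.0585, -0.5334]], 't': [48.8784, -186.6261, 1979.4449]}
top {'mtx': [[376.6194, 0.0, 318.3687], [0.0, 376.6194, 196.2245], [0.0, 0.0, 1.0]], 'k1': -0.03275465620330617, 'R': [[0.0251, -0.9995, 0.0205], [-0.9966, -0.0266, -0.0781], [0.0786, -0.0185, -0.9967]], 't': [-37.7855, 512.2588, 1186.9617]}
wrist {'mtx': [[340.2481, 0.0, 317.9894], [0.0, 340.2481, 199.9134], [0.0, 0.0, 1.0]], 'k1': -0.052319236084040315, 'hand_eye': [[0.0009, -0.2857, 0.9583, -135.2168], [1.0, 0.001, -0.0007, 0.3261], [-0.0007, 0.9583, 0.2857, -73.9738], [0.0, 0.0, 0.0, 1.0]]}
```

View pics/scene0.png

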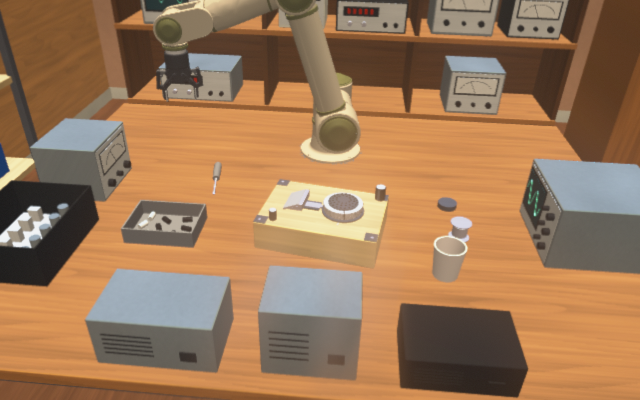

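View pics/top0.png

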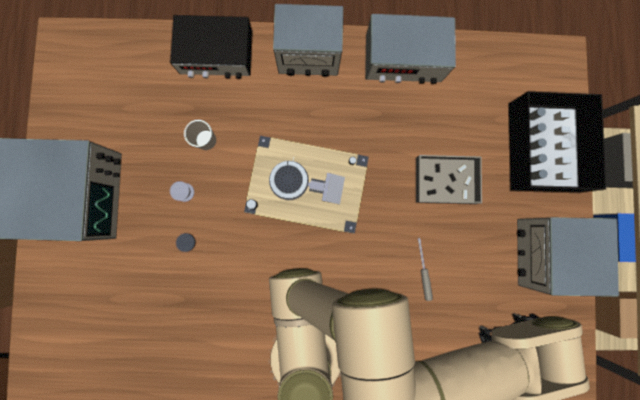

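View pics/wrist0.png

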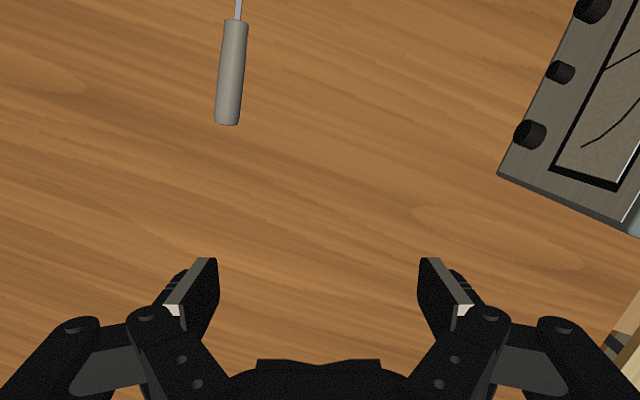

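The top view shows the box with its corner plates at about (264,142), (362,160), (350,227) and (251,205). The ring is near (289,180) and the catch wedge near (332,188). Next I'll enlarge the crops to measure.

```bash
cat > h.py <<'E'
import numpy as np,cv2
from rig import ctrl,vision
from scipy.spatial.transform import Rotation as Ro
def Rtool(s): q=s["ee_rot"]; return Ro.from_quat([q[1],q[2],q[3],q[0]]).as_matrix()
def cam(name):
    s=ctrl.sense(); c=vision.capture(name)
    if name=="wrist":
        H=np.array(c["hand_eye"]); T=np.eye(4); T[:3,:3]=Rtool(s); T[:3,3]=s["eef_pos"]
        W=T@H; c["Rc"]=W[:3,:3]; c["o"]=W[:3,3]
    else:
        c["Rc"]=np.array(c["R"]).T; c["o"]=-c["Rc"]@np.array(c["t"])
    return c
def ray(c,p):
    K=np.array(c["mtx"]); k=c["k1"]
    u=cv2.undistortPoints(np.array([[p]],float),K,np.array([k,0,0,0,0.]))[0,0]
    return c["o"],c["Rc"]@np.array([u[0],u[1],1])
def onz(c,p,z):
    o,d=ray(c,p); return o+d*(z-o[2])/d[2]
def proj(c,X):
    x=c["Rc"].T@(np.array(X,float)-c["o"]); u=x[:2]/x[2]; u=u*(1+c["k1"]*(u@u)); K=np.array(c["mtx"])
    return [K[0,0]*u[0]+K[0,2],K[1,1]*u[1]+K[1,2]]
E
python3 - <<'E'
import cv2
a=cv2.imread("pics/top0.png")[125:245,235:385]; cv2.imwrite("pics/top0c.png",cv2.resize(a,None,fx=5,fy=5,interpolation=cv2.INTER_CUBIC))
a=cv2.imread("pics/scene0.png")[170:265,245:400]; cv2.imwrite("pics/scene0c.png",cv2.resize(a,None,fx=5,fy=5,interpolation=cv2.INTER_CUBIC))
E
```

```text
(no output)
```

View pics/top0c.png

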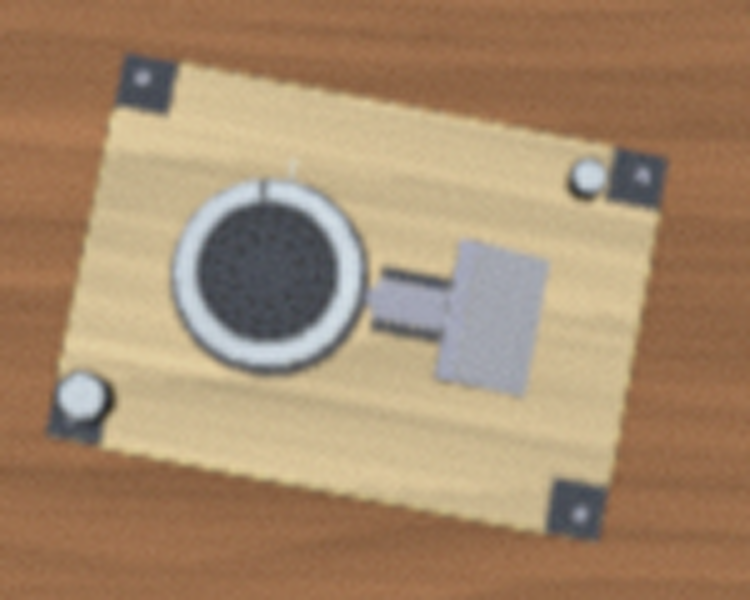

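View pics/scene0c.png

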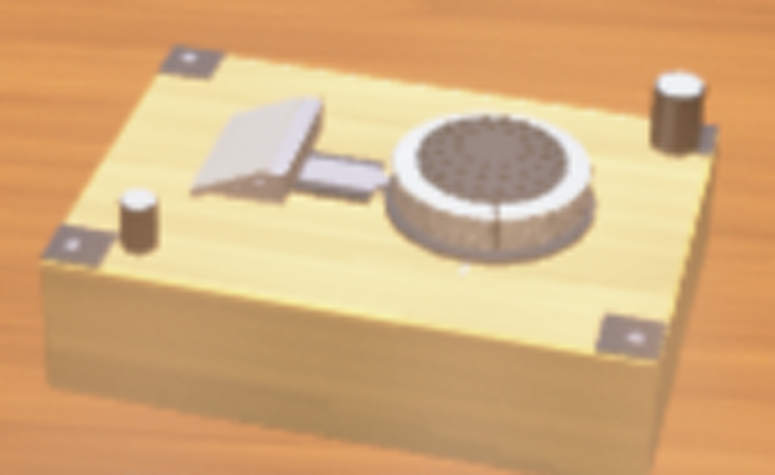

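Run:
```python
from h import *
c=cam("top"); s=cam("scene")
P=lambda u,v:((u+.5)/5-.5+235,(v+.5)/5-.5+125)
S=lambda u,v:((u+.5)/5-.5+245,(v+.5)/5-.5+170)
q=[onz(c,P(*p),90) for p in[(123,55),(667,155),(601,540),(48,435)]]
q=np.array(q)[:,:2];print(q.round(1).tolist(), [np.linalg.norm(q[i]-q[(i+1)%4]).round(1) for i in range(4)])
ctr=q.mean(0); ey=(q[0]+q[3]-q[1]-q[2]); ey/=np.linalg.norm(ey); ex=np.array([ey[1],-ey[0]])
print("ctr",ctr,"ex",ex,"yaw",np.arctan2(ex[1],ex[0]),"ring",ctr+55*ey)
# scene: corners visible (163,50)=-x-y,(40,265)=+x-y,(660,360)=+x+y,(718,130)=-x+y
q=np.array([onz(s,S(*p),90) for p in[(163,50),(40,265),(660,360),(718,130)]])[:,:2]
print("scene",q.round(1).tolist(),q.mean(0))
print("ring top",onz(c,P(269,272),118), "scene", onz(s,S(491,165),118))
B=lambda X:(ex@(X[:2]-ctr),ey@(X[:2]-ctr))
print("wedge top edge",[np.round(B(onz(c,P(*p),117)),1).tolist() for p in[(460,240),(436,380)]],"scene",[np.round(B(onz(s,S(*p),117)),1).tolist() for p in[(322,98),(270,178)]])
print("line", B(onz(c,P(264,190),118)))
print("caps",B(onz(c,P(84,397),130)),B(onz(c,P(589,178),120)))
print("face z90 ring->",[proj(c,[*(ctr+ex*a+ey*b),z]) for a,b,z in[(0,55,118)]])
st=ctrl.sense();print(Rtool(st).round(3).tolist())
```

```text
[[688.4, 162.1], [636.2, -171.8], [400.9, -135.5], [455.3, 198.3]] [np.float64(338.0), np.float64(238.1), np.float64(338.2), np.float64(235.9)]
ctr [545.2038962   13.27794556] ex [ 0.9874671  -0.15782499] yaw -0.1584876452223473 ring [553.88427049  67.58863605]
scene [[402.9, -141.8], [639.4, -173.7], [687.9, 160.0], [457.0, 197.5]] [546.78370175  10.4916977 ]
ring top [554.00248276  67.03900754 118.        ] scene [554.73946457  65.65348062 118.        ]
wedge top edge [[40.0, -53.0], [-44.4, -54.1]] scene [[-44.4, -55.9], [45.7, -62.1]]
line (np.float64(47.70450483744774), np.float64(66.63187361025169))
caps (np.float64(-92.6638352485879), np.float64(145.15845763614632)) (np.float64(90.31661011324746), np.float64(-121.59213317542807))
face z90 ring-> [[np.float64(288.2124815756783), np.float64(179.03468914949414)]]
[[-0.0, 0.342, -0.94], [0.001, -0.94, -0.342], [-1.0, -0.001, -0.0]]
```

```bash
python3 -m jog '[[[-0.0018,-0.0273,-0.0421,0,0,0],[-0.0018,-0.0273,-0.0421,0,0,0],[-0.0018,-0.0273,-0.0421,0,0,0],[-0.0018,-0.0273,-0.0421,0,0,0],[-0.0018,-0.0273,-0.0421,0,0,0],[-0.0018,-0.0273,-0.0421,0,0,0],[-0.0018,-0.0273,-0.0421,0,0,0],[-0.0018,-0.0273,-0.0421,0,0,0],[-0.0018,-0.0273,-0.0421,0,0,0],[-0.0018,-0.0273,-0.0421,0,0,0],[-0.0018,-0.0273,-0.0421,0,0,0],[-0.0018,-0.0273,-0.0421,0,0,0]]]' 255 40
python3 -m jog '[[[0,0,0,-0.152,0,0],[0,0,0,-0.152,0,0],[0,0,0,-0.152,0,0],[0,0,0,-0.152,0,0],[0,0,0,-0.152,0,0],[0,0,0,-0.152,0,0],[0,0,0,-0.152,0,0],[0,0,0,0,0,0]]]'
python3 - <<'E'
from h import *
s=ctrl.sense(); print(s["eef_pos"],s["joints"],s["force"],Rtool(s).round(3).tolist(),s["grip_width"],s["time_s"])
c=cam("wrist"); np.savez("pics/w1",Rc=c["Rc"],o=c["o"],mtx=c["mtx"],k1=c["k1"]); cv2.imwrite("pics/w1.png",c["image"][:,:,::-1])
E
```

```text
time_s: 1.75
eef_pos: [543.0, -11.4, 260.9]
ee_rot: [0.123, 0.696, 0.123, -0.696]
force: [0.5, -1.1, -0.3]
grip_width: -0.0
time_s: 2.75
eef_pos: [542.2, -12.9, 260.8]
ee_rot: [-0.459, -0.538, -0.459, 0.538]
force: [0.7, 0.3, -1.5]
grip_width: 0.003
[542.19276037 -12.88858015 260.77079204] [-2.39880416e-01  3.36978237e-01  1.40838217e+00 -7.68021864e-06
  1.39652325e+00 -8.04792316e-02] [ 0.67898674  0.33639717 -1.50873405] [[-0.0, 0.987, -0.159], [0.0, -0.159, -0.987], [-1.0, -0.0, -0.0]] 0.0031813370158953955 2.75
```

View pics/w1.png

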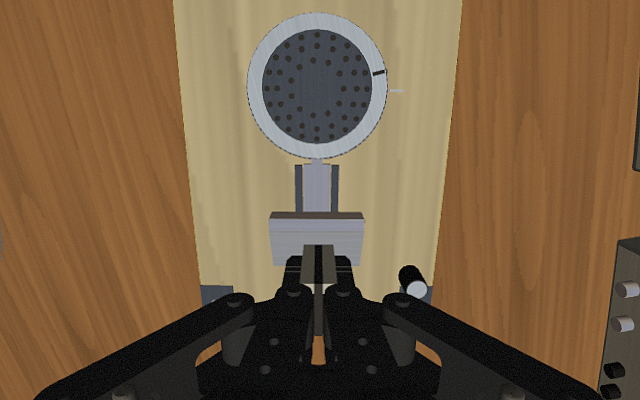

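The wrist view shows the ring, outer edge about (248–387, 12–160) centred near (317,86). The black line is at (378,72), the white mark at (396,91), and the wedge's top edge runs from (270,212) to (362,212). I'll measure these now.

```bash
cat >> h.py <<'E'
yaw=-0.1585
def ringfit(c,name=None):
    im=cv2.GaussianBlur(c["image"],(3,3),0); hsv=cv2.cvtColor(im,cv2.COLOR_RGB2HSV)
    K=np.array(c["mtx"])
    m=((hsv[...,1]<45)&(hsv[...,2]>150)).astype(np.uint8)*255
    m=cv2.morphologyEx(m,cv2.MORPH_OPEN,np.ones((3,3)))
    m=cv2.morphologyEx(m,cv2.MORPH_CLOSE,np.ones((9,9)))
    cs,_=cv2.findContours(m,cv2.RETR_EXTERNAL,cv2.CHAIN_APPROX_NONE)
    out=[]
    for k in cs:
        if len(k)<150: continue
        P=np.array([onz(c,p,118)[:2] for p in k[:,0].astype(float)])
        A=np.c_[2*P,np.ones(len(P))]; x=np.linalg.lstsq(A,(P**2).sum(1),rcond=None)[0]
        r=np.sqrt(x[2]+x[:2]@x[:2]); res=np.abs(np.linalg.norm(P-x[:2],axis=1)-r)
        out.append((x[:2],r,np.median(res),len(k)))
    return out,m
E
python3 - <<'E'
from h import *
c=cam("wrist")
o,m=ringfit(c); print(o); 
ctr=min(o,key=lambda q:abs(q[1]-55))[0]
ey=np.array([-np.sin(yaw),np.cos(yaw)]);ex=np.array([ey[1],-ey[0]])
B=lambda X:np.round((ex@(X[:2]-ctr),ey@(X[:2]-ctr)),1)
for n,p,z in[("wl",(270,212),117),("wr",(362,212),117),("line",(378,72),118),("white",(396,91),90),("rail far L",(295,165),94.5),("rail R",(339,165),94.5),("wback L",(270,265),91)]: print(n,B(onz(c,p,z)), onz(c,p,z)[:2].round(1))
b=B(onz(c,(378,72),118)); print("line angle",np.arctan2(b[1],b[0]))
E
```

```text
[(array([537.04306667, -45.24343919]), np.float64(25.713866350786006), np.float64(10.845552944108732), 203), (array([553.02703679,  53.1886704 ]), np.float64(60.7161504851917), np.float64(7.73095008055941), 556)]
wl [-40.7 -87.7] [499. -27.]
wr [ 39.  -87.8] [577.6 -39.7]
line [47.5 26.6] [604.1  71.9]
white [68.4 13.1] [622.6  55.3]
rail far L [-19.7 -50.8] [525.5   6.2]
rail R [ 19.8 -50.8] [ 5.645e+02 -1.000e-01]
wback L [ -47. -152.] [482.6 -89.5]
line angle 0.5104883219167758
```

Run:
```python
from h import *
c=cam("wrist")
o,m=ringfit(c)
cs,_=cv2.findContours(m,cv2.RETR_EXTERNAL,cv2.CHAIN_APPROX_NONE)
k=max(cs,key=len)[:,0].astype(float); k=k[k[:,1]<150]
P=np.array([onz(c,p,118)[:2] for p in k])
for _ in range(3):
    A=np.c_[2*P,np.ones(len(P))]; x=np.linalg.lstsq(A,(P**2).sum(1),rcond=None)[0]
    r=np.sqrt(x[2]+x[:2]@x[:2]); d=np.linalg.norm(P-x[:2],axis=1)-r; print(x[:2],r,np.abs(d).mean(),len(P)); P=P[np.abs(d)<1.5]
ctr=x[:2]
ey=np.array([-np.sin(yaw),np.cos(yaw)]);ex=np.array([ey[1],-ey[0]])
B=lambda X:np.round((ex@(X[:2]-ctr),ey@(X[:2]-ctr)),1)
for n,p,z in[("wl",(270,219),117),("wr",(363,219),117),("wlb",(270,212),96),("line",(378,72),118),("white",(396,91),90),("rail far L",(295,165),94.5),("rail R",(339,165),94.5)]: print(n,B(onz(c,p,z)), onz(c,p,z)[:2].round(1))
b=B(onz(c,(378,72),118)); print("line angle",np.arctan2(b[1],b[0]))
```

```text
[556.08050048  67.2402213 ] 54.861486060227925 1.2832975526913135 388
[555.26770396  67.61345513] 54.415660800736106 0.30516317455520675 279
[555.18300057  67.67204504] 54.348324971287525 0.27012946192766074 275
wl [ -40.8 -108.7] [497.7 -33.3]
wr [  40.2 -108.9] [577.7 -46.2]
wlb [ -43.7 -109.4] [494.8 -33.4]
line [47.6 11.9] [604.1  71.9]
white [68.5 -1.5] [622.6  55.3]
rail far L [-19.6 -65.4] [525.5   6.2]
rail R [ 19.9 -65.5] [ 5.645e+02 -1.000e-01]
line angle 0.24497866312686414
```

```bash
python3 -m jog '[[[0.03,0,0,0,0,0],[0.04,0,0,0,0,0],[0.04,0,0,0,0,0],[0.03,0,0,0,0,0],[0.013,0,0,0,0,0],[0,0,0,0,0,0]]]'
python3 -m jog '[[[0,0,0.008,0,0,0],[0,0,0.006,0,0,0],[0,0,0.004,0,0,0],[0,0,0.004,0,0,0],[0,0,0,0,0,0]]]'
```

```text
time_s: 3.65
eef_pos: [542.3, -12.9, 107.9]
ee_rot: [-0.459, -0.538, -0.459, 0.538]
force: [-0.1, 0.2, -0.4]
grip_width: -0.003
time_s: 4.28
eef_pos: [538.7, -34.9, 107.9]
ee_rot: [-0.459, -0.538, -0.459, 0.538]
force: [0.1, -0.5, 0.4]
grip_width: 0.0
```

```bash
python3 -m jog '[[[0,0,0.004,0,0,0],[0,0,0.004,0,0,0],[0,0,0.004,0,0,0],[0,0,0,0,0,0]]]'
python3 -m jog '[[[0,0,0.002,0,0,0],[0,0,0.002,0,0,0],[0,0,0,0,0,0]]]'
python3 - <<'E'
from h import *
c=cam("wrist"); cv2.imwrite("pics/w2.png",c["image"][:,:,::-1])
E
```

```text
time_s: 4.78
eef_pos: [536.8, -46.9, 107.8]
ee_rot: [-0.459, -0.538, -0.459, 0.538]
force: [-0.3, 0.7, 0.0]
grip_width: -0.001
time_s: 5.15
eef_pos: [536.2, -50.5, 107.8]
ee_rot: [-0.459, -0.538, -0.459, 0.538]
force: [0.2, 1.6, -0.5]
grip_width: -0.001
```

View pics/w2.png

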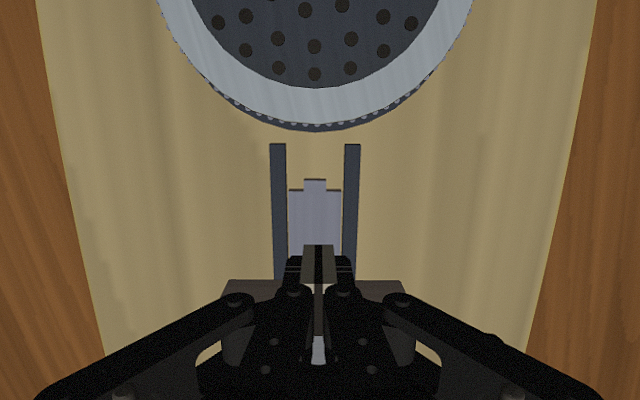

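The catch slides back with the finger: the tongue tip, which was near the ring, is now at (315,180). I'll keep going in small steps until it reaches the stop.

```bash
python3 -m jog '[[[0,0,0.002,0,0,0],[0,0,0.001,0,0,0],[0,0,0,0,0,0]]]'
python3 -m jog '[[[0,0,0.001,0,0,0],[0,0,0.001,0,0,0],[0,0,0,0,0,0]]]'
```

```text
time_s: 5.58
eef_pos: [535.7, -53.4, 107.8]
ee_rot: [-0.459, -0.538, -0.459, 0.538]
force: [0.8, 1.3, -1.6]
grip_width: 0.001
time_s: 5.95
eef_pos: [535.4, -55.4, 107.9]
ee_rot: [-0.459, -0.538, -0.459, 0.538]
force: [-0.7, 1.3, -1.5]
grip_width: -0.003
```

```bash
python3 -m jog '[[[0,0,0.001,0,0,0],[0,0,0.001,0,0,0],[0,0,0,0,0,0]]]'
python3 -m jog '[[[0,0,0.001,0,0,0],[0,0,0,0,0,0]]]'
```

```text
time_s: 6.32
eef_pos: [535.3, -55.8, 107.9]
ee_rot: [0.458, 0.539, 0.46, -0.537]
force: [2.6, 10.8, -0.1]
grip_width: -0.005
time_s: 6.58
eef_pos: [535.3, -55.9, 107.9]
ee_rot: [0.458, 0.539, 0.46, -0.537]
force: [4.3, 16.7, -0.2]
grip_width: 0.001
```

The catch is hard against its stop: the force rose to 17 N and motion halted at about 31 mm of measured face travel, within calibration error. I'll draw back and then touch the rim with the other face of the finger, sensing the contact.

```bash
python3 -m jog '[[[0,0,-0.01,0,0,0],[0,0,-0.02,0,0,0],[0,0,-0.015,0,0,0],[0,0,-0.010,0,0,0],[0,0,0,0,0,0]]]'
python3 - <<'E'
from h import *
c=cam("wrist"); cv2.imwrite("pics/w3.png",c["image"][:,:,::-1])
E
```

```text
time_s: 7.2
eef_pos: [543.7, -3.6, 107.9]
ee_rot: [-0.459, -0.538, -0.459, 0.538]
force: [0.6, 0.2, 1.5]
grip_width: -0.001
```

View pics/w3.png

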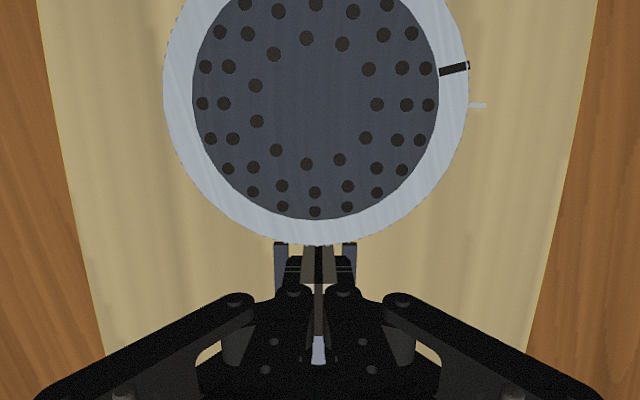

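The ring is undisturbed: its line is at (455,69), still about 0.24 rad from the white mark at (478,105). The finger stands just short of the rim, at about (318,247).

```bash
python3 -m jog '[[[0,0,-0.003,0,0,0],[0,0,-0.001,0,0,0],[0,0,0,0,0,0]]]'
python3 -m jog '[[[0,0,-0.001,0,0,0],[0,0,-0.001,0,0,0],[0,0,0,0,0,0]]]'
python3 -m jog '[[[0,0,-0.001,0,0,0],[0,0,0,0,0,0]]]'
```

```text
time_s: 7.62
eef_pos: [544.3, -0.1, 107.9]
ee_rot: [-0.459, -0.538, -0.459, 0.538]
force: [0.5, -0.4, 0.1]
grip_width: -0.004
time_s: 8.0
eef_pos: [544.6, 1.7, 107.9]
ee_rot: [-0.459, -0.538, -0.459, 0.538]
force: [0.1, -2.8, -0.0]
grip_width: -0.002
time_s: 8.25
eef_pos: [544.6, 1.8, 107.9]
ee_rot: [-0.459, -0.537, -0.459, 0.539]
force: [-3.7, -8.6, 0.6]
grip_width: 0.001
```

```bash
python3 -m jog '[[[0,0,-0.0006,0,0,0],[0,0.00954,-0.00071,-0.15,0,0],[0,0.00954,-0.00071,-0.15,0,0],[0,0.00954,-0.00071,-0.15,0,0],[0,0.00954,-0.00071,-0.15,0,0]]]'
python3 - <<'E'
from h import *
s=ctrl.sense();d=s["eef_pos"][:2]-np.array([555.1,66.8]);R=Rtool(s);print(np.linalg.norm(d),np.arctan2(d[1],d[0]),"z ang",np.arctan2(R[1,2],R[0,2]),"F in tool",R.T@s["force"],s["joints"].round(2))
c=cam("wrist"); cv2.imwrite("pics/w4.png",c["image"][:,:,::-1])
E
```

```text
time_s: 8.88
eef_pos: [582.7, 7.7, 107.9]
ee_rot: [0.599, 0.376, 0.598, -0.377]
force: [0.7, -5.8, 0.1]
grip_width: -0.003
65.1996740234884 -1.1334415561904412 z ang -1.1242415820978198 F in tool [-0.04296308 -1.86735554  5.51604923] [-0.19  0.57  1.48 -0.    1.09 -0.63]
```

View pics/w4.png

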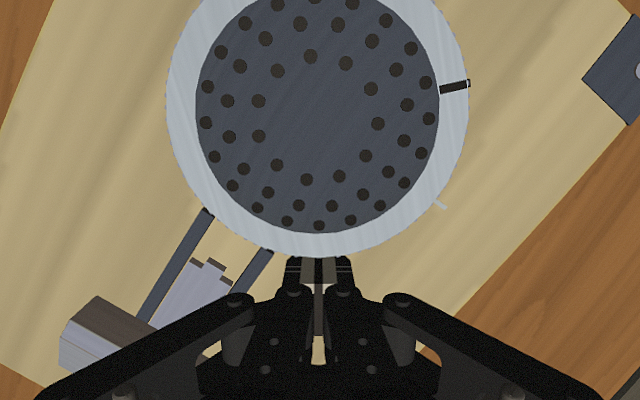

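The ring follows the finger: the line stays near (455,86) in the turning wrist view and the finger holds the rim at (318,258). Normal force is only 5.5 N, so I'll press 1 mm deeper.

```bash
python3 -m jog '[[[0,0.0094,-0.0017,-0.15,0,0],[0,0.0094,-0.0007,-0.15,0,0],[0,0.0094,-0.0007,-0.15,0,0],[0,0.0094,-0.0007,-0.15,0,0],[0,0.0094,-0.0007,-0.15,0,0],[0,0.0094,-0.0007,-0.15,0,0]]]'
cat > st.py <<'E'
from h import *
import sys
s=ctrl.sense();d=s["eef_pos"][:2]-np.array([555.1,66.8]);R=Rtool(s);print("t",s["time_s"],"r",np.linalg.norm(d),"phi",np.arctan2(d[1],d[0]),"z ang",np.arctan2(R[1,2],R[0,2]),"tilt",R[2,0],"F tool",(R.T@s["force"]).round(1),"q",s["joints"].round(2))
if len(sys.argv)>1:
    c=cam("wrist"); cv2.imwrite("pics/%s.png"%sys.argv[1],c["image"][:,:,::-1])
    # line: dark px on annulus r 44..53 at z=118
    bx=[]; 
    for a in np.arange(-np.pi,np.pi,0.01):
        v=[]
        for r in(46,48,50,52):
            p=np.round(proj(c,[555.1+r*np.cos(a),66.8+r*np.sin(a),118])).astype(int)
            if 0<=p[0]<640 and 0<=p[1]<400: v.append(c["image"][p[1],p[0]].mean())
        bx.append((np.mean(v) if len(v)==4 else 255,a))
    dk=[a for v,a in bx if v<90]
    print("line (box angle)",np.round(np.array(dk)-yaw,2)[:12])
E
python3 st.py w5
```

```text
time_s: 9.68
eef_pos: [617.9, 51.6, 108.1]
ee_rot: [0.704, 0.079, 0.701, -0.079]
force: [7.6, -4.9, -4.3]
grip_width: -0.002
t 9.675 r 64.64147674918219 phi -0.23772106024550924 z ang -0.22451160013562987 tilt -0.9999883315712812 F tool [ 4.3 -3.1  8.5] q [-0.11  0.64  1.36 -0.    1.14 -1.45]
line (box angle) [1.7  1.71 1.72 1.73 1.74]
```

View pics/w5.png

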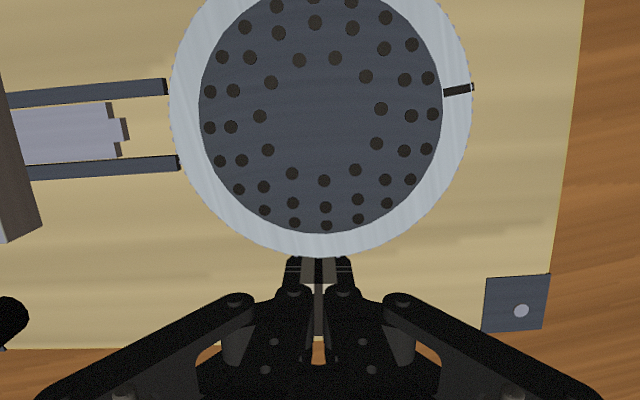

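```bash
python3 -m jog '[[[0,0.0094,-0.0007,-0.15,0,0],[0,0.0094,-0.0007,-0.15,0,0],[0,0.0094,-0.0007,-0.15,0,0],[0,0.0094,-0.0007,-0.15,0,0],[0,0.0094,-0.0007,-0.15,0,0],[0,0.0094,-0.0007,-0.15,0,0],[0,0.0094,-0.0007,-0.15,0,0],[0,0,0,0,0,0]]]'
python3 st.py w6
```

```text
time_s: 10.72
eef_pos: [598.8, 115.1, 108.1]
ee_rot: [0.65, -0.282, 0.646, 0.284]
force: [7.6, 11.1, -3.6]
grip_width: 0.001
t 10.725 r 65.09510764822335 phi 0.8351884381702609 z ang 0.8233333301167265 tilt -0.9999836437533838 F tool [ 3.6  2.  13.3] q [-0.    0.62  1.39  0.    1.13 -2.4 ]
line (box angle) [2.75 2.76 2.77 2.78 2.79 2.8 ]
```

View pics/w6.png

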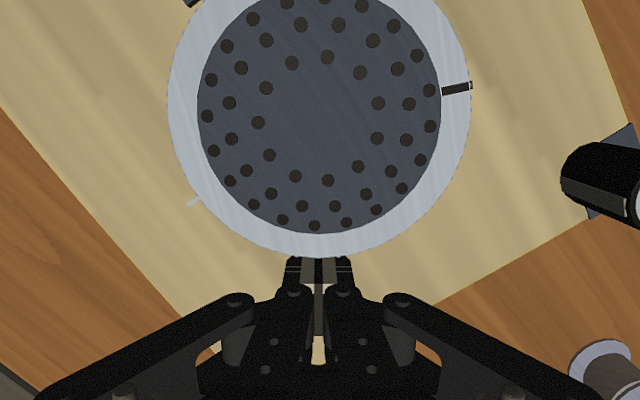

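The line is at (455,88) and the ring has turned 2.53 rad so far. I'll retract, swing back 3.6 rad clear of the rim, and stroke again.

```bash
python3 -m jog '[[[0,0,0.012,0,0,0],[0,-0.0134,-0.0012,0.18,0,0],[0,-0.0134,-0.0012,0.18,0,0],[0,-0.0134,-0.0012,0.18,0,0],[0,-0.0134,-0.0012,0.18,0,0],[0,-0.0134,-0.0012,0.18,0,0],[0,-0.0134,-0.0012,0.18,0,0],[0,-0.0134,-0.0012,0.18,0,0],[0,-0.0134,-0.0012,0.18,0,0],[0,-0.0134,-0.0012,0.18,0,0],[0,-0.0134,-0.0012,0.18,0,0]]]'
python3 st.py
python3 -m jog '[[[0,-0.0134,-0.0012,0.18,0,0],[0,-0.0134,-0.0012,0.18,0,0],[0,-0.0134,-0.0012,0.18,0,0],[0,-0.0134,-0.0012,0.18,0,0],[0,-0.0134,-0.0012,0.18,0,0],[0,-0.0134,-0.0012,0.18,0,0],[0,-0.0134,-0.0012,0.18,0,0],[0,-0.0134,-0.0012,0.18,0,0],[0,-0.0134,-0.0012,0.18,0,0],[0,-0.0134,-0.0012,0.18,0,0],[0,0,0,0,0,0]]]'
python3 st.py w7
```

```text
time_s: 12.15
eef_pos: [596.8, 4.3, 107.8]
ee_rot: [0.623, 0.334, 0.623, -0.334]
force: [0.6, -0.3, -0.1]
grip_width: 0.002
t 12.15 r 75.15399293414376 phi -0.9824431985197556 z ang -0.9849510284900592 tilt -0.9999999631836971 F tool [0.1 0.4 0.6] q [-0.19  0.59  1.43 -0.    1.12 -0.77]
time_s: 13.52
eef_pos: [485.1, 40.5, 108.0]
ee_rot: [-0.128, -0.695, -0.129, 0.695]
force: [-0.0, 0.9, -0.9]
grip_width: 0.002
t 13.525 r 74.77206940670612 phi -2.782569320977934 z ang -2.7761423743726845 tilt -0.9999999785049165 F tool [ 0.9 -0.8 -0.3] q [-0.16  0.38  1.78  0.    0.98  1.05]
line (box angle) [2.75 2.76 2.77 2.78 2.79]
```

View pics/w7.png

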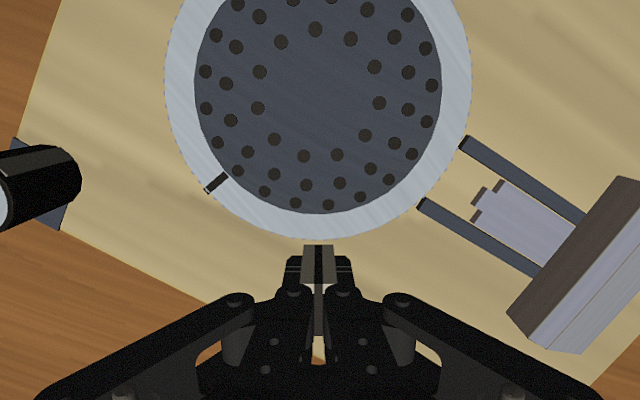

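The ring held at 2.77 (line at (217,183)) and the finger is clear of it. Pressing in again.

```bash
python3 -m jog '[[[0,0,-0.006,0,0,0],[0,0,-0.003,0,0,0],[0,0,-0.002,0,0,0],[0,0,0,0,0,0]]]'
python3 st.py
```

```text
time_s: 14.08
eef_pos: [492.8, 42.7, 107.8]
ee_rot: [-0.129, -0.692, -0.128, 0.698]
force: [-19.5, -9.2, 14.2]
grip_width: -0.005
t 14.075 r 66.80977025320006 phi -2.773057257390065 z ang -2.7765682401570144 tilt -0.999960465145327 F tool [-14.    1.6  21.6] q [-0.15  0.4   1.75 -0.    1.    1.06]
```

Contact here is 1 mm earlier than my centre predicts, so the true axis is about (554.0, 66.8) and the force is 22 N. I'll ease off 1 mm and stroke.

```bash
python3 -m jog '[[[0,0,0.001,0,0,0],[0,0.0095,-0.0007,-0.15,0,0],[0,0.0095,-0.0007,-0.15,0,0],[0,0.0095,-0.0007,-0.15,0,0],[0,0.0095,-0.0007,-0.15,0,0],[0,0.0095,-0.0007,-0.15,0,0],[0,0.0095,-0.0007,-0.15,0,0],[0,0.0095,-0.0007,-0.15,0,0],[0,0.0095,-0.0007,-0.15,0,0]]]'
sed -i 's/555\.1/554.2/g' st.py; python3 st.py w8
```

```text
time_s: 15.2
eef_pos: [553.6, 1.1, 107.9]
ee_rot: [-0.5, -0.5, -0.499, 0.501]
force: [-2.0, -3.7, 1.7]
grip_width: -0.001
t 15.2 r 65.74405893587904 phi -1.579405206859996 z ang -1.5728253837445454 tilt -0.9999980824706497 F tool [-1.7 -2.   3.7] q [-0.21  0.51  1.57 -0.    1.06 -0.21]
line (box angle) [-2.35 -2.34 -2.33 -2.32 -2.31 -2.3 ]
```

```bash
python3 -m jog '[[[0,0.0094,-0.0019,-0.15,0,0],[0,0.0094,-0.0007,-0.15,0,0],[0,0.0094,-0.0007,-0.15,0,0],[0,0.0094,-0.0007,-0.15,0,0],[0,0.0094,-0.0007,-0.15,0,0],[0,0.0094,-0.0007,-0.15,0,0],[0,0.0094,-0.0007,-0.15,0,0],[0,0.0094,-0.0007,-0.15,0,0]]]'
python3 st.py w9
python3 -m jog '[[[0,0.0095,-0.0007,-0.15,0,0],[0,0.0095,-0.0007,-0.15,0,0],[0,0.0095,-0.0007,-0.15,0,0],[0,0.0095,-0.0007,-0.15,0,0],[0,0.0095,-0.0007,-0.15,0,0],[0,0.0095,-0.0007,-0.15,0,0],[0,0.0095,-0.0007,-0.15,0,0],[0,0.0095,-0.0007,-0.15,0,0],[0,0,0,0,0,0]]]'
python3 st.py w10
```

```text
time_s: 16.25
eef_pos: [614.6, 41.6, 108.0]
ee_rot: [0.697, 0.132, 0.692, -0.133]
force: [9.6, -7.2, -5.6]
grip_width: 0.002
t 16.25 r 65.46963398606226 phi -0.39493735436615574 z ang -0.3759438856915559 tilt -0.9999799647861916 F tool [ 5.6 -3.2 11.5] q [-0.12  0.63  1.37 -0.    1.14 -1.32]
line (box angle) [-1.16 -1.15 -1.14 -1.13 -1.12 -1.11]
time_s: 17.42
eef_pos: [598.0, 115.7, 108.0]
ee_rot: [0.65, -0.282, 0.646, 0.283]
force: [8.8, 12.5, -4.0]
grip_width: -0.001
t 17.425 r 65.69561965501245 phi 0.8404214422023102 z ang 0.8220247984035557 tilt -0.9999785367032392 F tool [ 4.1  2.1 15.1] q [-0.    0.62  1.39  0.    1.13 -2.4 ]
line (box angle) [0.07 0.08 0.09 0.1  0.11 0.12]
```

View pics/w10.png

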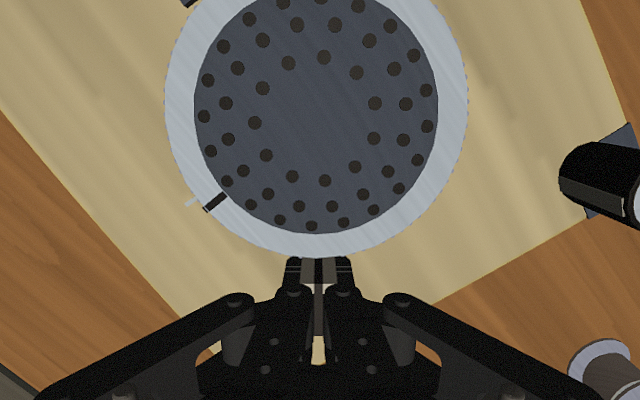

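The line is at (215,202), next to the white mark, giving 6.13 rad turned in total. Two more 3.6 rad strokes land at about 13.3 rad.

```bash
python3 -m jog '[[[0,0,0.012,0,0,0],[0,-0.0134,-0.0012,0.18,0,0],[0,-0.0134,-0.0012,0.18,0,0],[0,-0.0134,-0.0012,0.18,0,0],[0,-0.0134,-0.0012,0.18,0,0],[0,-0.0134,-0.0012,0.18,0,0],[0,-0.0134,-0.0012,0.18,0,0],[0,-0.0134,-0.0012,0.18,0,0],[0,-0.0134,-0.0012,0.18,0,0],[0,-0.0134,-0.0012,0.18,0,0],[0,-0.0134,-0.0012,0.18,0,0]]]'
python3 st.py
python3 -m jog '[[[0,-0.0134,-0.0012,0.18,0,0],[0,-0.0134,-0.0012,0.18,0,0],[0,-0.0134,-0.0012,0.18,0,0],[0,-0.0134,-0.0012,0.18,0,0],[0,-0.0134,-0.0012,0.18,0,0],[0,-0.0134,-0.0012,0.18,0,0],[0,-0.0134,-0.0012,0.18,0,0],[0,-0.0134,-0.0012,0.18,0,0],[0,-0.0134,-0.0012,0.18,0,0],[0,-0.0134,-0.0012,0.18,0,0],[0,0,0,0,0,0]]]'
python3 -m jog '[[[0,0,-0.006,0,0,0],[0,0,-0.002,0,0,0],[0,0,-0.001,0,0,0],[0,0,0,0,0,0]]]'
python3 st.py
```

```text
time_s: 18.85
eef_pos: [595.6, 4.7, 107.7]
ee_rot: [0.623, 0.335, 0.623, -0.335]
force: [0.1, 0.4, 0.1]
grip_width: -0.001
t 18.85 r 74.62357797856362 phi -0.982412233231023 z ang -0.9858331328415426 tilt -0.9999998962048613 F tool [-0.1  0.3 -0.3] q [-0.19  0.59  1.44 -0.    1.11 -0.77]
time_s: 20.23
eef_pos: [483.9, 41.0, 107.9]
ee_rot: [-0.128, -0.695, -0.128, 0.695]
force: [0.0, -0.7, 0.5]
grip_width: -0.003
time_s: 20.72
eef_pos: [492.2, 43.6, 107.8]
ee_rot: [-0.128, -0.695, -0.128, 0.696]
force: [-0.8, -1.3, -0.3]
grip_width: -0.0
t 20.725 r 66.20500622794601 phi -2.783247992130395 z ang -2.7784844261570254 tilt -0.9999998368404011 F tool [0.3 1.  1.3] q [-0.15  0.4   1.76 -0.    0.99  1.06]
```

Light contact. I'll press 2 mm more and stroke.

```bash
python3 -m jog '[[[0,0,-0.002,0,0,0],[0,0.0095,-0.0007,-0.15,0,0],[0,0.0095,-0.0007,-0.15,0,0],[0,0.0095,-0.0007,-0.15,0,0],[0,0.0095,-0.0008,-0.15,0,0],[0,0.0095,-0.0009,-0.15,0,0],[0,0.0095,-0.0009,-0.15,0,0],[0,0.0095,-0.0009,-0.15,0,0],[0,0.0095,-0.0009,-0.15,0,0]]]'
python3 st.py w11
python3 -m jog '[[[0,0.0094,-0.0009,-0.15,0,0],[0,0.0094,-0.0009,-0.15,0,0],[0,0.0094,-0.0007,-0.15,0,0],[0,0.0094,-0.0007,-0.15,0,0],[0,0.0094,-0.0007,-0.15,0,0],[0,0.0094,-0.0007,-0.15,0,0],[0,0.0094,-0.0007,-0.15,0,0],[0,0.0094,-0.0007,-0.15,0,0]]]'
python3 st.py w12
```

```text
time_s: 21.85
eef_pos: [553.5, 1.2, 107.8]
ee_rot: [-0.5, -0.499, -0.498, 0.502]
force: [-2.5, -17.1, -1.5]
grip_width: -0.002
t 21.85 r 65.56767811932063 phi -1.5822296272656622 z ang -1.5737833880720056 tilt -0.9999870117506351 F tool [ 1.6 -2.5 17.1] q [-0.21  0.51  1.57 -0.01  1.06 -0.2 ]
line (box angle) []
time_s: 22.9
eef_pos: [615.0, 42.5, 108.0]
ee_rot: [0.697, 0.131, 0.692, -0.132]
force: [12.2, -7.4, -7.2]
grip_width: 0.001
t 22.9 r 65.43822060284792 phi -0.38016948841893117 z ang -0.3746036772040815 tilt -0.9999721769764426 F tool [ 7.3 -2.5 14. ] q [-0.12  0.63  1.37 -0.    1.13 -1.32]
line (box angle) []
```

View pics/w12.png

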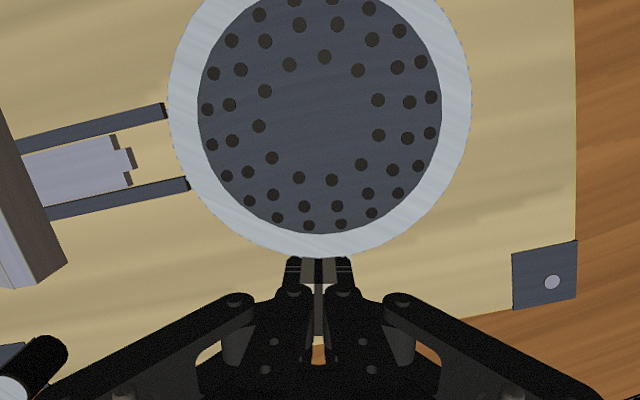

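The line is out of frame on the far side, as expected. I'll finish this stroke and check it on the way back.

```bash
python3 -m jog '[[[0,0.0095,-0.0007,-0.15,0,0],[0,0.0095,-0.0007,-0.15,0,0],[0,0.0095,-0.0007,-0.15,0,0],[0,0.0095,-0.0007,-0.15,0,0],[0,0.0095,-0.0007,-0.15,0,0],[0,0.0095,-0.0007,-0.15,0,0],[0,0.0095,-0.0007,-0.15,0,0],[0,0.0095,-0.0007,-0.15,0,0],[0,0,0,0,0,0]]]'
python3 st.py
python3 -m jog '[[[0,0,0.012,0,0,0],[0,-0.0134,-0.0012,0.18,0,0],[0,-0.0134,-0.0012,0.18,0,0],[0,-0.0134,-0.0012,0.18,0,0],[0,-0.0134,-0.0012,0.18,0,0],[0,-0.0134,-0.0012,0.18,0,0],[0,-0.0134,-0.0012,0.18,0,0],[0,-0.0134,-0.0012,0.18,0,0],[0,-0.0134,-0.0012,0.18,0,0],[0,-0.0134,-0.0012,0.18,0,0],[0,-0.0134,-0.0012,0.18,0,0]]]'
python3 st.py w13
python3 -m jog '[[[0,-0.0134,-0.0012,0.18,0,0],[0,-0.0134,-0.0012,0.18,0,0],[0,-0.0134,-0.0012,0.18,0,0],[0,-0.0134,-0.0012,0.18,0,0],[0,-0.0134,-0.0012,0.18,0,0],[0,-0.0134,-0.0012,0.18,0,0],[0,-0.0134,-0.0012,0.18,0,0],[0,-0.0134,-0.0012,0.18,0,0],[0,-0.0134,-0.0012,0.18,0,0],[0,-0.0134,-0.0012,0.18,0,0],[0,0,0,0,0,0]]]'
python3 st.py w14
```

```text
time_s: 24.08
eef_pos: [597.4, 116.4, 107.9]
ee_rot: [0.65, -0.282, 0.646, 0.284]
force: [5.3, 10.1, -3.8]
grip_width: -0.0
t 24.075 r 65.7661921187595 phi 0.853829494731999 z ang 0.8235806158739226 tilt -0.9999891138241739 F tool [ 3.8  3.  11. ] q [-0.    0.62  1.4   0.    1.13 -2.4 ]
time_s: 25.45
eef_pos: [595.8, 5.9, 107.8]
ee_rot: [0.623, 0.334, 0.623, -0.334]
force: [0.6, -0.4, -0.6]
grip_width: -0.002
t 25.45 r 73.73704303683635 phi -0.9714662431836685 z ang -0.9848520386900109 tilt -0.999999995137896 F tool [0.6 0.3 0.7] q [-0.19  0.59  1.44 -0.    1.11 -0.77]
line (box angle) [-2.59 -2.58 -2.57 -2.56 -2.55]
time_s: 26.88
eef_pos: [484.2, 42.3, 108.1]
ee_rot: [0.129, 0.695, 0.129, -0.695]
force: [0.5, -0.6, 0.2]
grip_width: 0.001
t 26.875 r 74.15300394337001 phi -2.804574873277088 z ang -2.7738835676874287 tilt -0.9999999770498323 F tool [-0.2  0.7 -0.3] q [-0.15  0.38  1.78 -0.    0.98  1.05]
line (box angle) [-2.6  -2.59 -2.58 -2.57 -2.56 -2.55]
```

View pics/w14.png

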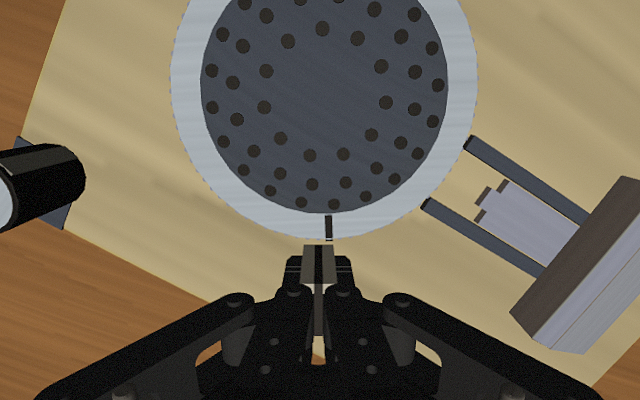

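The line is at (328,228), so 9.75 rad turned. A last stroke of 3.6 rad gives about 13.3, inside 12.57–14.14. I'll correct the 2 mm tangential drift first.

```bash
python3 -m jog '[[[0,0.002,-0.005,0,0,0],[0,0,-0.002,0,0,0],[0,0,-0.001,0,0,0],[0,0,0,0,0,0]]]'
python3 st.py
python3 -m jog '[[[0,0,-0.002,0,0,0],[0,0.0095,-0.0007,-0.15,0,0],[0,0.0095,-0.0007,-0.15,0,0],[0,0.0095,-0.0007,-0.15,0,0],[0,0.0095,-0.0008,-0.15,0,0],[0,0.0095,-0.0008,-0.15,0,0],[0,0.0095,-0.0008,-0.15,0,0],[0,0.0095,-0.0008,-0.15,0,0],[0,0.0095,-0.0008,-0.15,0,0]]]'
python3 st.py w15
python3 -m jog '[[[0,0.0094,-0.0009,-0.15,0,0],[0,0.0094,-0.0009,-0.15,0,0],[0,0.0094,-0.0007,-0.15,0,0],[0,0.0094,-0.0007,-0.15,0,0],[0,0.0094,-0.0007,-0.15,0,0],[0,0.0094,-0.0007,-0.15,0,0],[0,0.0094,-0.0007,-0.15,0,0],[0,0.0094,-0.0007,-0.15,0,0]]]'
python3 st.py w16
```

```text
time_s: 27.42
eef_pos: [492.2, 42.6, 107.8]
ee_rot: [-0.128, -0.695, -0.128, 0.696]
force: [-0.5, 0.2, 0.5]
grip_width: -0.001
t 27.425 r 66.59505499698318 phi -2.7696438796210057 z ang -2.778348940675388 tilt -0.9999999910211873 F tool [-0.5 -0.4  0.4] q [-0.15  0.4   1.76 -0.    0.99  1.06]
time_s: 28.55
eef_pos: [553.0, 1.1, 107.8]
ee_rot: [-0.5, -0.5, -0.499, 0.502]
force: [-2.1, -7.2, -0.7]
grip_width: 0.001
t 28.55 r 65.70399491294305 phi -1.5895970110036919 z ang -1.5737004992222372 tilt -0.9999956823544034 F tool [ 0.7 -2.1  7.2] q [-0.21  0.51  1.58 -0.    1.06 -0.2 ]
line (box angle) [-1.4  -1.39 -1.38 -1.37 -1.36 -1.35]
time_s: 29.6
eef_pos: [614.3, 41.0, 108.0]
ee_rot: [0.697, 0.131, 0.692, -0.132]
force: [11.4, -7.1, -6.2]
grip_width: -0.002
t 29.6 r 65.44510610704411 phi -0.40551104139932365 z ang -0.37457046581414527 tilt -0.999977793178446 F tool [ 6.3 -2.5 13.1] q [-0.12  0.63  1.37 -0.    1.13 -1.32]
line (box angle) [-0.23 -0.22 -0.21 -0.2  -0.19 -0.18]
```

```bash
python3 -m jog '[[[0,0.0095,-0.0007,-0.15,0,0],[0,0.0095,-0.0007,-0.15,0,0],[0,0.0095,-0.0007,-0.15,0,0],[0,0.0095,-0.0007,-0.15,0,0],[0,0.0095,-0.0007,-0.15,0,0],[0,0.0095,-0.0007,-0.15,0,0],[0,0.0095,-0.0007,-0.15,0,0],[0,0,0,0,0,0]]]'
python3 st.py w17
```

```text
time_s: 30.65
eef_pos: [604.9, 108.4, 108.0]
ee_rot: [0.67, -0.233, 0.664, 0.234]
force: [15.0, 14.0, -6.8]
grip_width: 0.005
t 30.65 r 65.57184331250598 phi 0.6869658399342098 z ang 0.6734834117524345 tilt -0.9999647821619091 F tool [ 7.   1.6 20.5] q [-0.01  0.63  1.38  0.    1.13 -2.26]
line (box angle) [0.85 0.86 0.87 0.88 0.89]
```

View pics/w17.png

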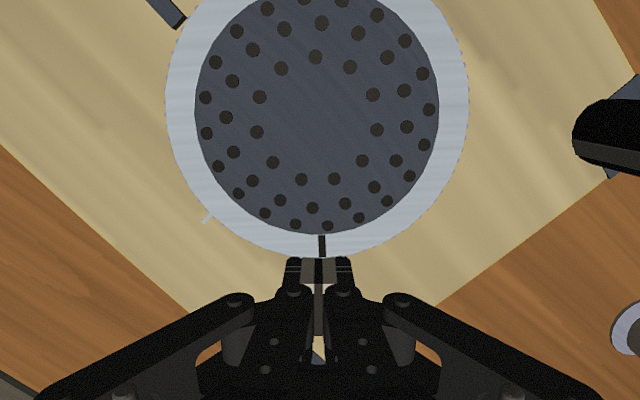

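The line is at (322,245), 0.63 rad past its start after two full turns, so 2.10 turns in total. I'll retract, lift clear and check from above.

```bash
python3 -m jog '[[[0,0,0.008,0,0,0],[0,0,0.015,0,0,0],[-0.03,0,0,0,0,0],[-0.05,0,0,0,0,0],[-0.05,0,0,0,0,0],[-0.04,0,0,0,0,0],[0,0,0,0,0,0],[0,0,0,0,0,0]]]'
python3 - <<'E'
from h import *
c=cam("wrist"); cv2.imwrite("pics/w18.png",c["image"][:,:,::-1])
c=cam("scene"); cv2.imwrite("pics/s18.png",c["image"][:,:,::-1])
c=cam("top"); cv2.imwrite("pics/t18.png",c["image"][:,:,::-1])
E
python3 st.py w19
```

```text
time_s: 31.7
eef_pos: [620.6, 120.0, 276.8]
ee_rot: [0.667, -0.233, 0.668, 0.233]
force: [0.0, 0.2, -1.2]
grip_width: -0.002
t 31.85 r 85.05361084140918 phi 0.6760665424620129 z ang 0.6711987355713139 tilt -0.9999969253104318 F tool [-0.2  0.2  0. ] q [ 0.01  0.54  1.07 -0.    1.54 -2.24]
line (box angle) [0.85 0.86 0.87 0.88 0.89]
```

View pics/w18.png

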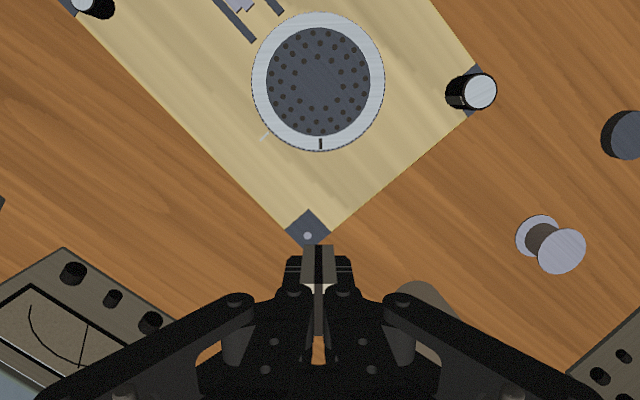

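View pics/s18.png

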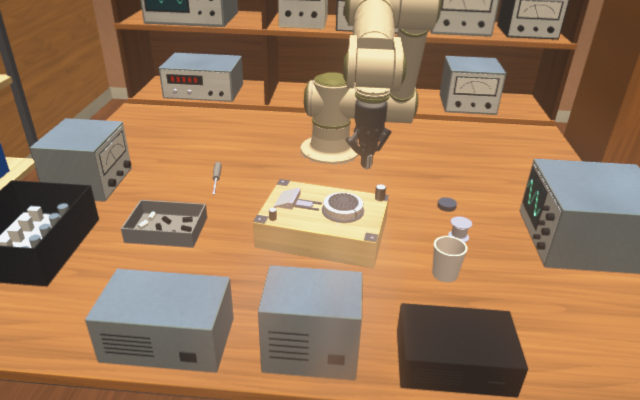

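The ring line is at (320,143), the catch is drawn back, and the capacitors, spool, magnet, tub, tray and screwdriver are at the same pixels as in the first picture. The arm is clear with no force on it. Handing in.

```bash
python3 -c "
from rig import workorder
print(workorder.finish_job())"
```

```text
the job is handed in; nothing more can be done
None
```

The catch is pushed fully back and the ring is loosened by about 2.1 turns counterclockwise. The job was handed in at about 32 s of the 72 s allowed.

- **Catch:** I pushed it with the shut fingertips until it hit its stop, where the force rose to 17 N and motion ended. That was before anything touched the ring, whose line was still at its starting 0.24 rad. By my measurements the catch face ended about 135 mm from the ring's axis. I did not measure its position again afterwards; the later pictures only show it drawn back.
- **Ring:** I turned it with four strokes of the finger along the rim, mostly at 4–20 N. One press reached 22 N toward the rim, with about 14 N upward as well. The last picture puts the line at 0.87 rad past the white mark after two full turns. That is 13.19 rad turned, against the allowed 12.57 to 14.14.
- **Finish:** The arm stands about 150 mm above the box with no force on it. In the last pictures the capacitors, tools and containers look where they were at the start. I judged that by eye rather than by measurement.

The first camera estimate of the ring's centre was about 1 mm off. I corrected it by touch during the second stroke.

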